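Clear the finishing board: crate the bottles, scrape off the chips

TASK

Clear the woodturner's finishing board. First stand every finish bottle from the board upright in an empty cell of the crate, one to a cell, lowered in and not dropped; then push all the wood chips off the board into the metal chip tray with the scraper block, not touching them with the fingers, and stand the scraper back on its rubber mat. Leave everything else where it is.

Things in the scene. Friction and masses are not known exactly. Their poses are not given: they have to be found in the camera images.
- board: Fixed beech finishing board, 260 mm (its x) x 380 mm (its y), 36 mm thick; origin at the centre of its underside, on the bench. Its -x edge is the near edge, against which the chip tray stands. The bottles and chips start on it.
- tray_mid (a point): Fixed sheet-metal chip tray butted against the whole -x edge of the board, same yaw as the board: 125 mm (x) x 380 mm (y) inside, walls 30 mm high on the three sides away from the board, none on the board's side. This point is the middle of the tray floor, 3 mm above the bench and 192.5 mm from the board's centre.
- crate: Fixed wooden crate, 258 mm (x) x 174 mm (y), walls 70 mm high; origin at the centre of its underside, floor 8 mm thick. 3 x 2 cells, 78 mm square, centres at x = -84, 0, 84 mm and y = -42, 42 mm in its frame; walls and dividers 6 mm thick. One cell is already taken by a grey bottle.
- mat: Fixed black rubber mat, 200 mm (x) x 120 mm (y), 4 mm thick, origin at the centre of its underside: the scraper's place.
- scraper_mid (a point): Scraper block, loose, 0.3 kg, standing on its sole on the mat, its y roughly along the mat's x: orange sole 64 mm (its x) x 120 mm (its y) x 14 mm, square edges; on it a wooden grip rib 24 mm (x) x 100 mm (y) along the middle, top 63 mm above the underside. Origin at its centre, 31.5 mm above the underside. Held across the rib and pushed along its x, sole flat on or just above the board.
- bottle1_mid (a point): Finish bottle (amber, black cap), loose, about 0.22 kg, half full, 124 mm high: round body 54 mm across up to 76 mm, screw cap 34 mm across from 88 to 124 mm above the underside. This point is on its axis half-way up (62 mm above the underside; the middle of the cap is 44 mm above it); z along its axis. May be absent.
- bottle2_mid (a point): Finish bottle (white, red cap), loose, about 0.22 kg, half full, 124 mm high: round body 54 mm across up to 76 mm, screw cap 34 mm across from 88 to 124 mm above the underside. This point is on its axis half-way up (62 mm above the underside; the middle of the cap is 44 mm above it); z along its axis. May be absent.
- bottle3_mid (a point): Finish bottle (amber, yellow cap), loose, about 0.22 kg, half full, 124 mm high: round body 54 mm across up to 76 mm, screw cap 34 mm across from 88 to 124 mm above the underside. This point is on its axis half-way up (62 mm above the underside; the middle of the cap is 44 mm above it); z along its axis. May be absent.
- bottle4_mid (a point): Finish bottle (white, blue cap), loose, about 0.22 kg, half full, 124 mm high: round body 54 mm across up to 76 mm, screw cap 34 mm across from 88 to 124 mm above the underside. This point is on its axis half-way up (62 mm above the underside; the middle of the cap is 44 mm above it); z along its axis. May be absent.
- bottle5_mid (a point): Finish bottle (amber, green cap), loose, about 0.22 kg, half full, 124 mm high: round body 54 mm across up to 76 mm, screw cap 34 mm across from 88 to 124 mm above the underside. This point is on its axis half-way up (62 mm above the underside; the middle of the cap is 44 mm above it); z along its axis. May be absent.
- chip1_mid (a point): Wood chip, loose, about 29 x 20 x 14 mm, 10 g, lying on the board; this point is its centre.
- chip2_mid (a point): Wood chip, loose, about 29 x 20 x 14 mm, 10 g, lying on the board; this point is its centre.
- chip3_mid (a point): Wood chip, loose, about 29 x 20 x 14 mm, 10 g, lying on the board; this point is its centre.
- chip4_mid (a point): Wood chip, loose, about 29 x 20 x 14 mm, 10 g, lying on the board; this point is its centre.
- chip5_mid (a point): Wood chip, loose, about 29 x 20 x 14 mm, 10 g, lying on the board; this point is its centre.
- kept1_mid (a point): All-grey bottle of the same size as the others, already standing in a cell of the crate; the point is on its axis half-way up. Only one of the two is present. Leave it there.
- kept2_mid (a point): All-grey bottle of the same size as the others, already standing in a cell of the crate; the point is on its axis half-way up. Only one of the two is present. Leave it there.
- bowl: Turned wooden bowl, 160 mm wide and 62 high, origin under its centre. Leave alone.
- mug: Blue mug, 80 mm wide and 92 high, origin under its centre. Leave alone.
- wax_tin: Steel wax tin with a green lid, 75 mm wide and 46 high, origin under its centre. Leave alone.
- sanding_block: Cork sanding block, 110 x 62 x 34 mm, origin under its centre. Leave alone.
- gouge: Turning gouge lying flat, 460 mm long: wooden handle 260 x 28 x 28 mm centred on the origin, steel shank from there to +x. Leave alone.

How it is judged:
By the outcome, as a careful person would: the job done as asked, in the order asked, and still so for the second after the job is handed in, with the robot touching nothing.
Of bottle1, bottle2, bottle3, bottle4, bottle5 only 3 to 5 are there at a start; the rules pass over those that are not, and their reading is None.
Of kept1, kept2 only 1 to 1 are there at a start; the rules pass over those that are not, and their reading is None.
At some moment in a run one of bottle1, bottle2, bottle3, bottle4, bottle5, scraper may be knocked a few centimetres aside while the robot is not near it.
It also fails if it takes over 210 s, if anything falls off the work surface, if the arm or the gripper's body presses on something with over 40 N, if the wrist force passes 120 N, or if a joint passes its speed limit or range.

ROBOT

A 6-joint arm with a two-finger parallel gripper is mounted at the origin on the work surface. World frame = base frame: x ahead of the robot, y to its left, z up, the work surface at z = 0. Lengths are in m, angles in rad, forces in N, time in s.
With the tool pointing down it reaches from about 0.25 to 0.775 m from the base axis. Payload 4 kg.
Tool frame: the origin (TCP) lies on the centre line of the jaws, within the pads' length; the fingertips stand 25 mm ahead of it and the grasp point (between the pads) lies 6 mm ahead of it; z points along the fingers, y is the line along which they close (so a half turn about z gives the same grasp; the last joint's range is limited). The gripper opens to 94 mm and grips with 3 to 60 N. Pads are 16 mm wide; open, the fingers measure 119 mm over their backs; the gripper's body (75 mm by 177 mm) begins 78 mm behind the grasp point.
Start: joints at [-1.304, 0.087, 1.371, -0, 1.684, -0.103], TCP at [0.199, -0.513, 0.231] pointing down, gripper open.
Joint ranges: [-3.1, 3.1], [-0.76, 2.03], [0.27, 2.55], [-1.08, 4.22], [0.17, 2.65], [-2.57, 2.57]. Speed limits (rad/s): [2.79, 2.79, 3.14, 3.14, 3.14, 3.14].

INTERFACE

Orientations are given as [roll, pitch, yaw] about the fixed x, y, z axes, in that order (R = Rz(yaw) Ry(pitch) Rx(roll)).
In Python, from bench import robot, imaging gives the robot as it stands. The module is installed in compiled form; this text tells all that it offers.
- The arm moves only by the tool drive_tool, never from a script. Its argument "series" is a list of rows, each a list of 3 entries, a list of its own where there are three numbers: the finger opening in m, from 0 to 0.094, then the shift along the tool's x, y, z in m, then the turn, a rotation vector about the tool's x, y, z in rad. A call has 1 to 5 rows; each row is the pose to reach, as a shift and turn from the pose commanded when the call began, along the tool's axes at that moment; what a row does not reach only later rows make up. A row lasts 1/8 s, in which the tool goes at most 62.5 mm and 10.7 degrees, less where a joint would pass 70% of its speed; a pose out of reach is approached as far as the arm can. A call with a gripper value outside its range is refused whole. The fingers move at their own pace and stop on an object; the grip force is fixed at half the most. Time passes only in rows, so rows that repeat a pose let the fingers close. It gives the time, the measured TCP pose, the force, the opening and the grip force at its end, in the units of the state.
- robot.get_obs(): the state, without advancing time (a new reading comes with each control period).
- imaging.snapshot(name): name is "scene" or "top" or "wrist"; returns the picture (384x512x3 uint8, red, green, blue); there is no depth.
- imaging.get_calibration(name): a dict with "intrinsics" (3x3 intrinsics, pixels), "position" and "rotation" of the camera in the world. Camera axes: x right, y up, looking along -z (the intrinsics and any distortion apply to the point x, -y, -z); pixel columns grow to the right and rows downward; lengths in m; the calibration is good to about 2 mm. A picture is of the moment at which its call begins: read the wrist's pose just before it. get_calibration takes no time and is no camera call; for the wrist camera it gives the pose at the moment of the call.
- robot.close_job(): hands the job in; it is judged then, once.
The state is a dict: "time": time; "joint_positions": joint angles; "qvel": joint speeds; "joint_torque": joint torques, N m; "tool_pos": TCP position; "ee_rot": TCP orientation; "wrist_force": force on the tool from outside, world axes, zero at the start; "wrist_torque": the same for the moment, N m; "width": finger opening in m; "finger_force": force on a finger pad.
Only numpy, scipy, OpenCV 4.12 (cv2) and the standard library are available. Lean on these libraries where they do the work, as an engineer would, in place of code of your own. Each camera call takes 0.05 s, during which the arm holds its last target. There are 200 camera calls.

## Working session

There is one attempt and no reset: what is moved stays moved. The work goes in short steps, Python scripts to look and compute and a tool call to move; the robot and the scene stay as the last step left them, time stands still between calls to the robot, and variables do not carry over. Pictures are saved under pics/ and viewed, at most 18 in all, crops included, and the job is handed in when it is done.

Besides the shell and the picture viewer there is one more tool, called after "Emit:" as name([rows], argument=value, ...), one row to a line, values as JSON. drive_tool: Moves the arm, as the interface text tells. Its arguments: {"type":"object","properties":{"series":{"type":"array"}},"required":["series"]}

```bash
mkdir -p pics
cat > h.py <<'E'
import numpy as np, cv2
from bench import robot, imaging
def snap(n,f):
    cal=imaging.get_calibration(n); im=imaging.snapshot(n); cv2.imwrite('pics/'+f+'.png',im[:,:,::-1]); np.savez('pics/'+f+'.npz',im=im,K=cal['intrinsics'],p=cal['position'],R=cal['rotation']); return im,cal
def load(f):
    d=np.load('pics/'+f+'.npz'); return d['im'],dict(intrinsics=d['K'],position=d['p'],rotation=d['R'])
def ray(cal,u,v):
    K=np.array(cal['intrinsics']); d=np.linalg.inv(K)@[u,v,1]; d=np.array([d[0],-d[1],-d[2]])
    R=np.array(cal['rotation']); return np.array(cal['position']),R@d
def onz(cal,u,v,z):
    p,d=ray(cal,u,v); return p+d*(z-p[2])/d[2]
def proj(cal,P):
    q=np.array(cal['rotation']).T@(np.array(P)-cal['position']); q=np.array([q[0],-q[1],-q[2]]); w=np.array(cal['intrinsics'])@q; return w[:2]/w[2]
def tri(rays):
    A=np.zeros((3,3));b=np.zeros(3)
    for p,d in rays:
        d=d/np.linalg.norm(d); M=np.eye(3)-np.outer(d,d); A+=M; b+=M@p
    return np.linalg.solve(A,b)
E
python3 - <<'E'
from h import *
for n in ('scene','top','wrist'):
    im,c=snap(n,n+'0'); print(n,im.shape,c)
print(robot.get_obs())
a=cv2.imread('pics/top0.png'); b=cv2.imread('pics/scene0.png')
cv2.imwrite('pics/top0b.png',cv2.resize(a,(800,600)));cv2.imwrite('pics/scene0b.png',cv2.resize(b,(800,600)))
E
```

```text
scene (384, 512, 3) {'intrinsics': array([[423.16960493,   0.        , 247.01635837],
       [  0.        , 423.16960493, 189.79302463],
       [  0.        ,   0.        ,   1.        ]]), 'position': array([ 1.35728653, -0.33559915,  0.7229146 ]), 'rotation': array([0.92891745, 0.01956562, 1.23160522])}
top (384, 512, 3) {'intrinsics': array([[482.43567826,   0.        , 260.09418148],
       [  0.        , 482.43567826, 188.05720641],
       [  0.        ,   0.        ,   1.        ]]), 'position': array([ 0.23961086, -0.07022898,  1.54194737]), 'rotation': array([ 0.21229297,  0.00501815, -1.57367087])}
wrist (384, 512, 3) {'intrinsics': array([[301.88746103,   0.        , 255.00514836],
       [  0.        , 301.88746103, 190.16475997],
       [  0.        ,   0.        ,   1.        ]]), 'position': array([ 0.27174445, -0.4838133 ,  0.38454384]), 'rotation': array([-0.27717457,  0.00218827, -1.20115577])}
{'time': 0.15, 'joint_positions': array([-1.30410955e+00,  8.78267287e-02,  1.37188034e+00, -5.97279243e-05,
        1.68361624e+00, -1.03110732e-01]), 'qvel': array([-0.0005664 , -0.00220018, -0.00396098,  0.00036228,  0.0007144 ,
       -0.00190583]), 'joint_torque': array([ 5.78371782e-04, -3.40642118e+01, -3.02793682e+01,  7.17738178e-02,
        3.05142591e-02, -1.03213001e-04]), 'tool_pos': array([ 0.19865683, -0.51246546,  0.22956392]), 'ee_rot': array([-3.13986508e+00, -1.19088808e-04,  3.69790733e-01]), 'wrist_force': array([-0.1211507 , -0.2545799 ,  0.21186973]), 'wrist_torque': array([-0.03606953,  0.03430904,  0.02308871]), 'finger_force': 0.0, 'width': 0.09396287041809365}
```

View pics/top0b.png

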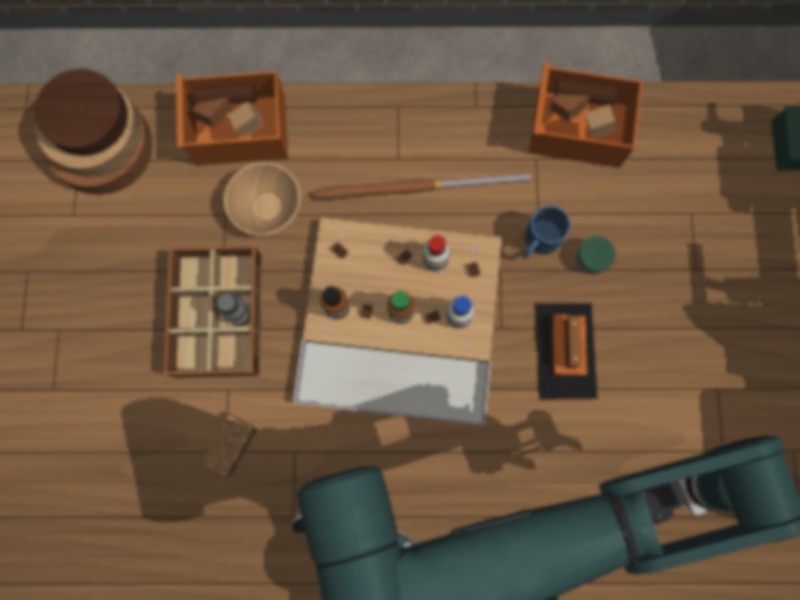

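View pics/scene0b.png

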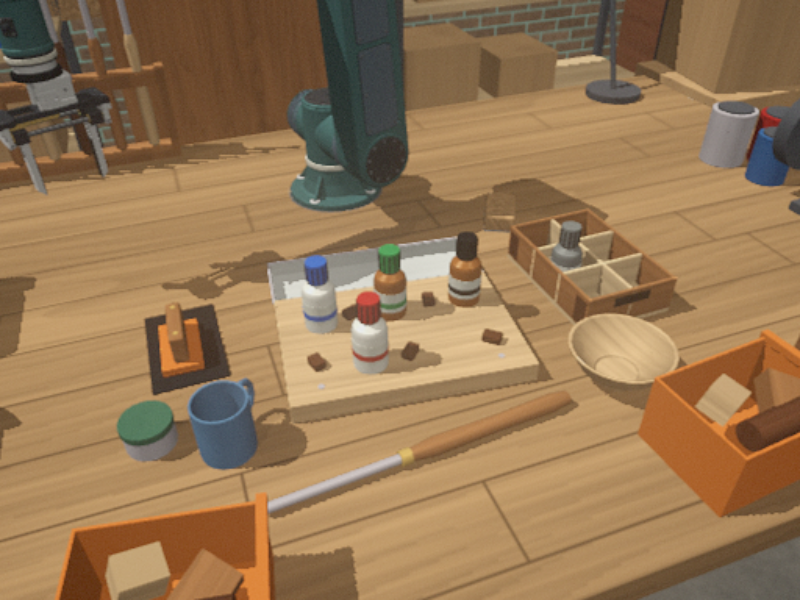

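```bash
cat >> h.py <<'E'
from scipy.spatial.transform import Rotation as Rot
def rm(c): return Rot.from_euler('xyz',c['rotation']).as_matrix()
def ray(cal,u,v):
    d=np.linalg.inv(cal['intrinsics'])@[u,v,1]; return np.array(cal['position']),rm(cal)@[d[0],-d[1],-d[2]]
def proj(cal,P):
    q=rm(cal).T@(np.array(P)-cal['position']); w=cal['intrinsics']@[q[0],-q[1],-q[2]]; return w[:2]/w[2]
def blobs(im,lo,hi,amin=15,amax=1e9):
    m=cv2.inRange(cv2.cvtColor(im,cv2.COLOR_RGB2HSV),np.array(lo),np.array(hi))
    n,l,s,c=cv2.connectedComponentsWithStats(m); return [(*np.round(c[i],1),int(s[i,4]),*map(int,s[i,:4])) for i in range(1,n) if amin<=s[i,4]<=amax]
E
python3 - <<'E'
from h import *
for f in ('top0','scene0'):
    im,c=load(f); print(f)
    hsv=cv2.cvtColor(im,cv2.COLOR_RGB2HSV)
    for n,lo,hi in (('red',(172,150,60),(180,255,255)),('red2',(0,190,60),(4,255,255)),('green',(55,120,20),(80,255,255)),('blue',(110,150,60),(125,255,255)),('dark',(0,0,0),(180,255,40))):
        print(n,[b for b in blobs(im,lo,hi,12,3000)])
t,_=load('top0');s,_=load('scene0')
a=cv2.resize(t[95:275,100:400],(800,480),interpolation=cv2.INTER_CUBIC)
cv2.imwrite('pics/c1.png',a[:,:,::-1])
E
```

```text
top0
red []
red2 [(np.float64(279.4), np.float64(156.2), 37, 277, 153, 6, 8)]
green [(np.float64(255.8), np.float64(192.1), 68, 252, 188, 9, 9)]
blue [(np.float64(295.1), np.float64(195.2), 68, 291, 191, 9, 10)]
dark [(np.float64(473.1), np.float64(10.0), 712, 424, 3, 88, 13), (np.float64(500.7), np.float64(92.3), 347, 494, 72, 18, 37), (np.float64(50.3), np.float64(96.0), 33, 42, 95, 17, 3), (np.float64(212.0), np.float64(189.6), 65, 208, 185, 9, 10), (np.float64(357.8), np.float64(228.9), 919, 344, 196, 36, 58), (np.float64(430.9), np.float64(299.3), 308, 385, 280, 106, 46), (np.float64(460.3), np.float64(326.4), 991, 424, 300, 68, 55), (np.float64(441.7), np.float64(312.9), 32, 440, 306, 6, 15), (np.float64(424.9), np.float64(316.6), 157, 414, 310, 20, 14), (np.float64(343.7), np.float64(326.7), 14, 340, 325, 10, 4), (np.float64(192.2), np.float64(336.4), 57, 188, 332, 10, 11), (np.float64(273.0), np.float64(348.0), 72, 257, 342, 35, 12), (np.float64(407.3), np.float64(359.4), 64, 401, 355, 17, 11), (np.float64(205.9), np.float64(362.7), 29, 203, 361, 10, 8)]
scene0
red []
red2 [(np.float64(491.6), np.float64(76.7), 44, 487, 72, 12, 9)]
green [(np.float64(250.6), np.float64(158.0), 14, 246, 157, 9, 4)]
blue []
dark [(np.float64(5.4), np.float64(17.8), 44, 1, 13, 10, 11), (np.float64(23.4), np.float64(48.4), 155, 7, 41, 33, 12)]
```

View pics/c1.png

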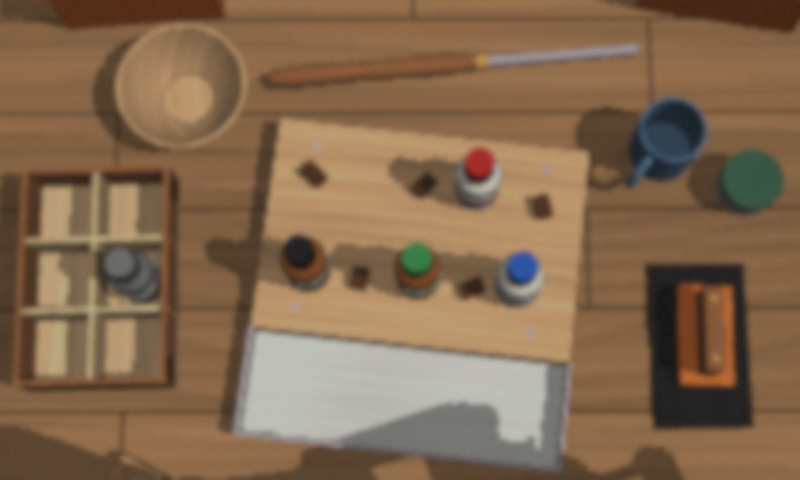

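Run:
```python
from h import *
np.set_printoptions(precision=4,suppress=True)
_,t=load('top0');_,s=load('scene0')
C=lambda u,v:(100+u*.375,95+v*.375)
S=lambda u,v:(u*.64,v*.64)
caps=dict(black=((300,252),(466,246)),green=((416,259),(388,259)),blue=((522,268),(316,271)),red=((479,164),(368,307)),kept=((119,262),(571,234)))
for k,(a,b) in caps.items():
    r=[ray(t,*C(*a)),ray(s,*S(*b))]; P=tri(r); print(k,P,np.linalg.norm(proj(s,P)-S(*b)),'onz.142',onz(t,*C(*a),.142)[:2])
print('crate top',[onz(t,*C(*q),.07)[:2] for q in ((22,172),(173,168),(173,384),(14,386))])
# crate corner pairs TL top-left etc: scene far corners
for a,b in (((173,168),(575,318)),((173,384),(511,229)),((22,172),(671,278)),((14,386),(587,212))): print('cr tri',tri([ray(t,*C(*a)),ray(s,*S(*b))]))
print('crate cross z.07',[onz(t,*C(*q),.07)[:2] for q in ((94,239),(92,311))])
print('board',[onz(t,*C(*q),.036)[:2] for q in ((280,118),(589,153),(569,361),(252,328))])
print('chips',[onz(t,*C(*q),.045)[:2] for q in ((312,174),(424,186),(541,206),(358,277),(471,288))])
print('sole',[onz(t,*C(*q),.018)[:2] for q in ((678,283),(735,283),(735,387),(678,387))])
print('rib top',[onz(t,*C(*q),.067)[:2] for q in ((704,288),(721,288),(725,373),(703,373))])
print('mat',[onz(t,*C(*q),.004)[:2] for q in ((647,266),(741,264),(752,427),(656,427))])
```

```text
black [0.5379 0.0783 0.1424] 0.4653617342645869 onz.142 [0.5376 0.0772]
green [ 0.5289 -0.0519  0.1429] 0.004517008367705756 onz.142 [ 0.5291 -0.0519]
blue [ 0.5187 -0.1683  0.1419] 0.48845834221844286 onz.142 [ 0.5184 -0.1695]
red [ 0.6379 -0.1221  0.1445] 0.4411744294895058 onz.142 [ 0.6383 -0.1231]
kept [0.532  0.2843 0.1165] 0.18773045411647402 onz.142 [0.527  0.2784]
crate top [array([0.6513, 0.4168]), array([0.6555, 0.2375]), array([0.3989, 0.2276]), array([0.3972, 0.4099])]
cr tri [0.6592 0.2351 0.041 ]
cr tri [0.4022 0.2348 0.0634]
cr tri [0.6504 0.4151 0.0685]
cr tri [0.3981 0.4126 0.0628]
crate cross z.07 [array([0.5694, 0.327 ]), array([0.4839, 0.3249])]
board [array([0.728 , 0.1159]), array([ 0.6818, -0.2611]), array([ 0.428 , -0.2301]), array([0.4685, 0.1435])]
chips [array([0.6543, 0.0747]), array([ 0.6388, -0.0604]), array([ 0.6134, -0.2005]), array([0.5276, 0.0181]), array([ 0.5139, -0.1156])]
sole [array([ 0.524 , -0.3656]), array([ 0.5237, -0.4341]), array([ 0.3987, -0.4275]), array([ 0.3989, -0.3601])]
rib top [array([ 0.5088, -0.3861]), array([ 0.5088, -0.4058]), array([ 0.4096, -0.4054]), array([ 0.4097, -0.3801])]
mat [array([ 0.5478, -0.3315]), array([ 0.5499, -0.446 ]), array([ 0.3526, -0.4483]), array([ 0.353 , -0.3346])]
```

Emit:
drive_tool([
  [0.094,[0.03,-0.015,0],[0,0,0.1]],
  [0.094,[0.09,-0.045,0],[0,0,0.25]],
  [0.094,[0.15,-0.073,0],[0,0,0.37]],
  [0.094,[0.206,-0.1,0],[0,0,0.37]],
  [0.094,[0.262,-0.127,0],[0,0,0.37]],
])

```text
time: 0.78
tool_pos: [0.3929, -0.3036, 0.2302]
ee_rot: [3.142, -0.0, -0.001]
wrist_force: [0.5, -0.4, -0.5]
width: 0.094
finger_force: 0.0
```

Emit:
drive_tool([
  [0.094,[0.035,-0.037,0],[0,0,0]],
  [0.094,[0.075,-0.08,0],[0,0,0]],
  [0.094,[0.113,-0.12,0],[0,0,0]],
  [0.094,[0.126,-0.135,0],[0,0,0]],
  [0.094,[0.126,-0.135,0],[0,0,0]],
])

```text
time: 1.4
tool_pos: [0.5181, -0.1698, 0.23]
ee_rot: [3.141, 0.001, 0.002]
wrist_force: [0.1, -1.1, -0.5]
width: 0.0941
finger_force: 0.0
```

Run:
```python
from h import *
im,c=snap('wrist','w1'); print(c, robot.get_obs()['tool_pos'])
for n,P in dict(blue=[.5187,-.1683,.142],green=[.5289,-.0519,.142],red=[.638,-.122,.142],black=[.538,.078,.142]).items(): print(n,proj(c,P))
```

```text
{'intrinsics': array([[301.88746103,   0.        , 255.00514836],
       [  0.        , 301.88746103, 190.16475997],
       [  0.        ,   0.        ,   1.        ]]), 'position': array([ 0.59668557, -0.16947765,  0.38492877]), 'rotation': array([-2.78767746e-01, -3.25985875e-04, -1.56917931e+00])} [ 0.51753041 -0.17076623  0.23012799]
blue [253.367973 199.784746]
green [113.98888773 187.94882552]
red [190.46819919  45.25076622]
black [-44.63187691 177.1103153 ]
```

View pics/w1.png

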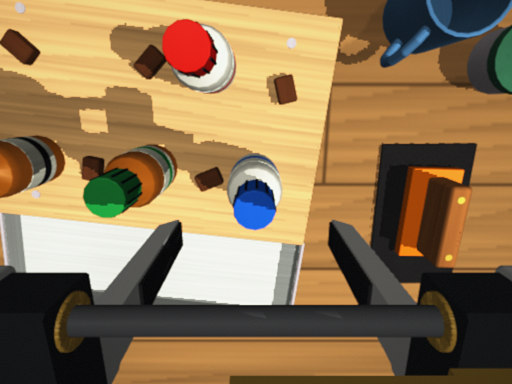

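Emit:
drive_tool([
  [0.094,[-0.001,0,0.03],[0,0,0]],
  [0.094,[-0.001,0,0.065],[0,0,0]],
  [0.094,[-0.001,0,0.082],[0,0,0]],
  [0.03,[-0.001,0,0.082],[0,0,0]],
  [0.03,[-0.001,0,0.082],[0,0,0]],
])

```text
time: 2.08
tool_pos: [0.5175, -0.1712, 0.1501]
ee_rot: [3.14, -0.002, -0.001]
wrist_force: [0.3, -0.2, -0.2]
width: 0.0773
finger_force: 0.0
```

Emit:
drive_tool([
  [0.03,[0,0,0],[0,0,0]],
  [0.03,[0,0,0],[0,0,0]],
  [0.03,[0,0,0],[0,0,0]],
  [0.03,[0,0,0],[0,0,0]],
])

```text
time: 2.58
tool_pos: [0.5171, -0.1703, 0.1486]
ee_rot: [3.141, -0.0, -0.0]
wrist_force: [-0.4, -0.2, -0.9]
width: 0.0372
finger_force: 0.0
```

Emit:
drive_tool([
  [0.03,[0,0,0],[0,0,0]],
  [0.03,[0,0,0],[0,0,0]],
  [0.03,[0,0,-0.01],[0,0,0]],
  [0.03,[0,0,-0.03],[0,0,0]],
  [0.03,[0,0,-0.06],[0,0,0]],
])

```text
time: 3.2
tool_pos: [0.5162, -0.1701, 0.208]
ee_rot: [-3.141, 0.003, -0.0]
wrist_force: [-0.6, -0.8, -2.8]
width: 0.0333
finger_force: 30.0
```

Emit:
drive_tool([
  [0.03,[0,0,-0.04],[0,0,0]],
  [0.03,[0,0,-0.075],[0,0,0]],
  [0.03,[-0.005,-0.03,-0.085],[0,0,0]],
  [0.03,[-0.013,-0.08,-0.085],[0,0,0]],
  [0.03,[-0.022,-0.135,-0.085],[0,0,0]],
])

```text
time: 3.82
tool_pos: [0.4947, -0.0345, 0.2938]
ee_rot: [3.141, -0.0, -0.002]
wrist_force: [0.6, 0.1, -2.6]
width: 0.0335
finger_force: 30.0
```

Emit:
drive_tool([
  [0.03,[-0.009,-0.055,0],[0,0,0]],
  [0.03,[-0.018,-0.11,0],[0,0,0]],
  [0.03,[-0.027,-0.165,0],[0,0,0]],
  [0.03,[-0.036,-0.22,0],[0,0,0]],
  [0.03,[-0.044,-0.27,0],[0,0,0]],
])

```text
time: 4.45
tool_pos: [0.4504, 0.2364, 0.2938]
ee_rot: [3.141, -0.0, 0.0]
wrist_force: [0.7, -0.4, -2.3]
width: 0.0335
finger_force: 30.0
```

Emit:
drive_tool([
  [0.03,[-0.005,-0.03,0],[0,0,0]],
  [0.03,[-0.007,-0.043,0],[0,0,0]],
  [0.03,[-0.007,-0.045,0],[0,0,0]],
  [0.03,[-0.007,-0.045,0],[0,0,0]],
])

```text
time: 4.95
tool_pos: [0.4445, 0.2787, 0.2935]
ee_rot: [3.141, -0.0, -0.002]
wrist_force: [-0.1, -1.2, -2.1]
width: 0.0336
finger_force: 30.0
```

Run:
```python
from h import *
im,c=snap('wrist','w2'); print(robot.get_obs()['tool_pos'])
```

```text
[0.44449996 0.27855669 0.29354501]
```

View pics/w2.png

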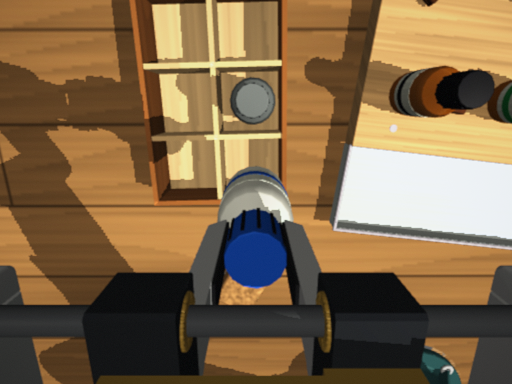

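Run:
```python
from h import *
im,c=load('w2')
for q in ((212,66),(215,135),(284,66),(283,135),(145,67),(151,136),(156,201),(252,101)): print(q,onz(c,*q,.07 if q[0]!=252 else .132).round(4))
```

```text
(212, 66) [0.5658 0.3286 0.07  ]
(215, 135) [0.4863 0.3281 0.07  ]
(284, 66) [0.5657 0.2445 0.07  ]
(283, 135) [0.4861 0.2438 0.07  ]
(145, 67) [0.5649 0.4069 0.07  ]
(151, 136) [0.4852 0.4075 0.07  ]
(156, 201) [0.4005 0.4091 0.07  ]
(252, 101) [0.526  0.2815 0.132 ]
```

Emit:
drive_tool([
  [0.03,[-0.001,-0.004,0.04],[0,0,0]],
  [0.03,[-0.001,-0.004,0.09],[0,0,0]],
  [0.03,[-0.001,-0.004,0.135],[0,0,0]],
  [0.03,[-0.001,-0.004,0.16],[0,0,0]],
  [0.03,[-0.001,-0.004,0.168],[0,0,0]],
])

```text
time: 5.62
tool_pos: [0.4423, 0.2821, 0.1234]
ee_rot: [3.139, 0.003, -0.002]
wrist_force: [-0.6, 1.5, -2.0]
width: 0.0335
finger_force: 30.0
```

Emit:
drive_tool([
  [0.03,[0,0,0.003],[0,0,0]],
  [0.03,[0,0,0.003],[0,0,0]],
])

```text
time: 5.88
tool_pos: [0.444, 0.2838, 0.1239]
ee_rot: [-3.141, -0.002, -0.001]
wrist_force: [-0.0, -0.1, -2.0]
width: 0.0332
finger_force: 30.0
```

Emit:
drive_tool([
  [0.03,[0,0,0.002],[0,0,0]],
  [0.03,[0,0,0.003],[0,0,0]],
  [0.03,[0,0,0.003],[0,0,0]],
  [0.03,[0,0,0.003],[0,0,0]],
])

```text
time: 6.38
tool_pos: [0.4436, 0.284, 0.1204]
ee_rot: [-3.141, -0.002, -0.0]
wrist_force: [-0.3, -0.0, 2.5]
width: 0.0336
finger_force: 30.0
```

Emit:
drive_tool([
  [0.06,[0,0,0],[0,0,0]],
  [0.06,[0,0,0],[0,0,0]],
  [0.06,[0,0,0],[0,0,0]],
  [0.07,[0,0,-0.02],[0,0,0]],
  [0.08,[0,0,-0.06],[0,0,0]],
])

```text
time: 7.0
tool_pos: [0.4417, 0.283, 0.1776]
ee_rot: [3.139, 0.005, -0.0]
wrist_force: [0.1, 0.5, 0.8]
width: 0.0767
finger_force: 0.0
```

Emit:
drive_tool([
  [0.08,[0,0,-0.045],[0,0,0]],
  [0.08,[0.014,0.056,-0.05],[0,0,0]],
  [0.08,[0.028,0.112,-0.05],[0,0,0]],
  [0.08,[0.042,0.168,-0.05],[0,0,0]],
  [0.08,[0.055,0.224,-0.05],[0,0,0]],
])

```text
time: 7.62
tool_pos: [0.4982, 0.058, 0.2295]
ee_rot: [3.142, -0.0, 0.0]
wrist_force: [0.4, 0.2, 0.6]
width: 0.0802
finger_force: 0.0
```

Emit:
drive_tool([
  [0.08,[0.012,0.05,0],[0,0,0]],
  [0.08,[0.024,0.098,0],[0,0,0]],
  [0.08,[0.027,0.109,0],[0,0,0]],
  [0.08,[0.027,0.109,0],[0,0,0]],
])

```text
time: 8.12
tool_pos: [0.5249, -0.0494, 0.2292]
ee_rot: [-3.141, 0.001, -0.001]
wrist_force: [0.4, 0.9, 0.5]
width: 0.08
finger_force: 0.0
```

```bash
cat >> h.py <<'E'
R=dict(red=[((0,190,60),(5,255,255)),((172,150,60),(180,255,255))],green=[((50,100,20),(85,255,255))],blue=[((108,150,50),(125,255,255))])
def capcheck(im,c,col,z=.142):
    out=[]
    for lo,hi in R[col]:
        for b in blobs(im,lo,hi,60,6000): out.append((b[:3],onz(c,b[0],b[1],z).round(4)))
    return out
E
python3 - <<'E'
from h import *
im,c=snap('wrist','w3'); print(robot.get_obs()['tool_pos'])
print('green',capcheck(im,c,'green'),'red',capcheck(im,c,'red'),'blue',capcheck(im,c,'blue',.114))
print('dark',[(b,onz(c,b[0],b[1],.142).round(3)) for b in blobs(im,(0,0,0),(180,255,40),200,6000)])
E
```

```text
[ 0.52485482 -0.04855822  0.22931486]
green [((np.float64(258.1), np.float64(202.1), 1589), array([ 0.5238, -0.0518,  0.142 ]))] red [((np.float64(360.2), np.float64(56.2), 2027), array([ 0.6373, -0.1273,  0.142 ]))] blue []
dark [((np.float64(500.3), np.float64(26.4), 942, 488, 0, 24, 53), array([ 0.657, -0.227,  0.142])), ((np.float64(6.8), np.float64(119.4), 1031, 0, 68, 21, 85), array([0.592, 0.145, 0.142])), ((np.float64(99.3), np.float64(189.6), 2142, 70, 165, 60, 50), array([0.535, 0.081, 0.142]))]
```

View pics/w3.png

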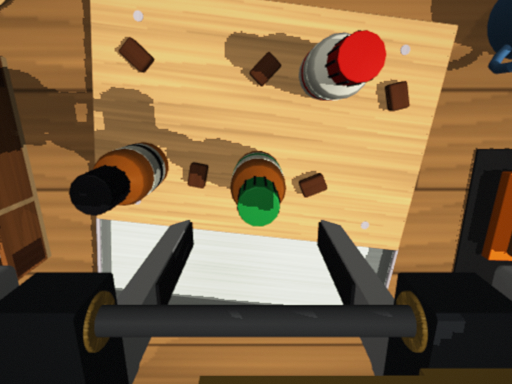

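Emit:
drive_tool([
  [0.07,[0.002,0.003,0.03],[0,0,0]],
  [0.06,[0.002,0.003,0.065],[0,0,0]],
  [0.06,[0.002,0.003,0.081],[0,0,0]],
  [0.06,[0.002,0.003,0.081],[0,0,0]],
  [0.03,[0.002,0.003,0.081],[0,0,0]],
])

```text
time: 8.8
tool_pos: [0.5279, -0.052, 0.1501]
ee_rot: [3.141, -0.003, 0.001]
wrist_force: [-0.8, 0.3, -0.2]
width: 0.0532
finger_force: 0.0
```

Emit:
drive_tool([
  [0.03,[0,0,0],[0,0,0]],
  [0.03,[0,0,0],[0,0,0]],
  [0.03,[0,0,0],[0,0,0]],
  [0.03,[0,0,0],[0,0,0]],
  [0.03,[0,0,0],[0,0,0]],
])

```text
time: 9.43
tool_pos: [0.5276, -0.0524, 0.1495]
ee_rot: [3.141, -0.002, -0.0]
wrist_force: [0.1, 1.3, 5.2]
width: 0.0336
finger_force: 30.0
```

Emit:
drive_tool([
  [0.03,[0,0,-0.015],[0,0,0]],
  [0.03,[0,0,-0.05],[0,0,0]],
  [0.03,[0,0,-0.095],[0,0,0]],
  [0.03,[0,0,-0.135],[0,0,0]],
  [0.03,[0,0,-0.147],[0,0,0]],
])

```text
time: 10.05
tool_pos: [0.5277, -0.0526, 0.2983]
ee_rot: [3.14, -0.004, -0.0]
wrist_force: [-0.7, 0.0, -2.8]
width: 0.0333
finger_force: 30.0
```

Emit:
drive_tool([
  [0.03,[0,-0.03,0],[0,0,0]],
  [0.03,[0,-0.08,0],[0,0,0]],
  [0.03,[0,-0.135,0],[0,0,0]],
  [0.03,[0,-0.19,0],[0,0,0]],
  [0.03,[0,-0.245,0],[0,0,0]],
])

```text
time: 10.68
tool_pos: [0.5262, 0.1941, 0.293]
ee_rot: [3.14, 0.004, -0.001]
wrist_force: [1.0, -0.2, -3.1]
width: 0.0337
finger_force: 30.0
```

Emit:
drive_tool([
  [0.03,[0,-0.055,0],[0,0,0]],
  [0.03,[0,-0.11,0],[0,0,0]],
  [0.03,[0,-0.15,0],[0,0,0]],
  [0.03,[0,-0.17,0],[0,0,0]],
  [0.03,[-0.001,-0.174,0],[0,0,0]],
])

```text
time: 11.3
tool_pos: [0.5258, 0.3669, 0.2936]
ee_rot: [3.139, 0.003, 0.001]
wrist_force: [0.1, -0.8, -3.0]
width: 0.0333
finger_force: 30.0
```

Run:
```python
from h import *
im,c=snap('wrist','w4'); print(robot.get_obs()['tool_pos'])
im,c=snap('top','t4')
a=cv2.resize(im[135:265,80:280],(800,520),interpolation=cv2.INTER_CUBIC)
cv2.imwrite('pics/t4c.png',a[:,:,::-1])
```

```text
[0.52587446 0.36651109 0.29425221]
```

View pics/w4.png

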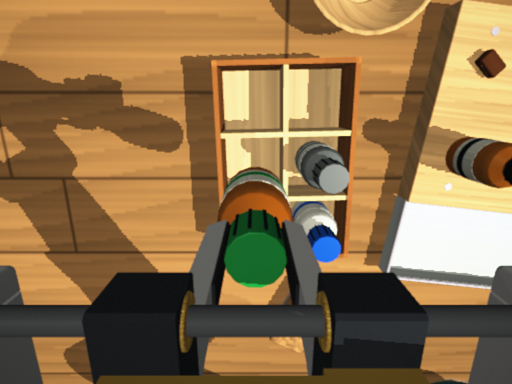

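Run:
```python
from h import *
im,c=load('w4')
for q in ((211,61),(361,58),(284,132),(217,132),(353,131)): print(q,onz(c,*q,.07).round(4))
print(onz(c,333,177,.132),capcheck(im,c,'blue',.114))
```

```text
(211, 61) [0.6518 0.4176 0.07  ]
(361, 58) [0.6552 0.2436 0.07  ]
(284, 132) [0.5706 0.3306 0.07  ]
(217, 132) [0.5705 0.4134 0.07  ]
(353, 131) [0.5718 0.2453 0.07  ]
[0.52831784 0.2825051  0.132     ] [((np.float64(323.9), np.float64(244.2), 788), array([0.44  , 0.2827, 0.114 ]))]
```

Emit:
drive_tool([
  [0.03,[0.001,-0.0035,0.04],[0,0,0]],
  [0.03,[0.001,-0.0035,0.09],[0,0,0]],
  [0.03,[0.001,-0.0035,0.135],[0,0,0]],
  [0.03,[0.001,-0.0035,0.16],[0,0,0]],
  [0.03,[0.001,-0.0035,0.169],[0,0,0]],
])

```text
time: 12.02
tool_pos: [0.5266, 0.3678, 0.1244]
ee_rot: [3.139, 0.003, -0.002]
wrist_force: [0.1, 0.1, -2.4]
width: 0.0333
finger_force: 30.0
```

Emit:
drive_tool([
  [0.03,[0,0,0.001],[0,0,0]],
  [0.03,[0,0,0.002],[0,0,0]],
  [0.03,[0,0,0.002],[0,0,0]],
  [0.03,[0,0,0.002],[0,0,0]],
])

```text
time: 12.52
tool_pos: [0.5275, 0.3704, 0.1254]
ee_rot: [-3.141, -0.001, -0.0]
wrist_force: [-0.1, -0.8, -2.2]
width: 0.0332
finger_force: 30.0
```

Emit:
drive_tool([
  [0.03,[0,0,0.002],[0,0,0]],
  [0.03,[0,0,0.004],[0,0,0]],
  [0.03,[0,0,0.004],[0,0,0]],
  [0.03,[0,0,0.004],[0,0,0]],
])

```text
time: 13.02
tool_pos: [0.5273, 0.3704, 0.1216]
ee_rot: [-3.141, -0.001, -0.0]
wrist_force: [-1.3, -1.1, 4.6]
width: 0.0336
finger_force: 30.0
```

Emit:
drive_tool([
  [0.06,[0,0,0],[0,0,0]],
  [0.06,[0,0,0],[0,0,0]],
  [0.06,[0,0,0],[0,0,0]],
  [0.07,[0,0,-0.02],[0,0,0]],
  [0.08,[0,0,-0.07],[0,0,0]],
])

```text
time: 13.65
tool_pos: [0.5258, 0.3694, 0.1887]
ee_rot: [3.138, 0.006, -0.0]
wrist_force: [0.8, 1.1, 0.8]
width: 0.0768
finger_force: 0.0
```

Emit:
drive_tool([
  [0.08,[0,0.02,-0.038],[0,0,0]],
  [0.08,[0.001,0.075,-0.04],[0,0,0]],
  [0.08,[0.003,0.13,-0.04],[0,0,0]],
  [0.08,[0.005,0.19,-0.04],[0,0,0]],
  [0.08,[0.007,0.24,-0.04],[0,0,0]],
])

```text
time: 14.28
tool_pos: [0.5342, 0.1282, 0.2325]
ee_rot: [-3.142, -0.003, -0.001]
wrist_force: [-0.8, -0.2, 0.5]
width: 0.0799
finger_force: 0.0
```

Emit:
drive_tool([
  [0.08,[0.002,0.035,0],[0,0,0]],
  [0.08,[0.004,0.05,0],[0,0,0]],
  [0.08,[0.004,0.051,0],[0,0,0]],
  [0.08,[0.004,0.051,0],[0,0,0]],
])

```text
time: 14.78
tool_pos: [0.5381, 0.0803, 0.2307]
ee_rot: [-3.141, -0.0, 0.001]
wrist_force: [-0.1, 0.0, 0.4]
width: 0.08
finger_force: 0.0
```

Run:
```python
from h import *
im,c=snap('wrist','w5'); print(robot.get_obs()['tool_pos'])
print('red',capcheck(im,c,'red'))
print('dark',[(b,onz(c,b[0],b[1],.142).round(4)) for b in blobs(im,(0,0,0),(180,255,40),200,6000)])
```

```text
[0.53804478 0.08046522 0.23057472]
red [((np.float64(435.0), np.float64(78.4), 124), array([ 0.6355, -0.0562,  0.142 ])), ((np.float64(502.4), np.float64(65.9), 79), array([ 0.6444, -0.1053,  0.142 ])), ((np.float64(499.0), np.float64(76.2), 178), array([ 0.6371, -0.1044,  0.142 ]))]
dark [((np.float64(113.4), np.float64(104.4), 432, 103, 84, 22, 57), array([0.6163, 0.1906, 0.142 ])), ((np.float64(43.3), np.float64(187.3), 219, 23, 181, 39, 13), array([0.5494, 0.2579, 0.142 ])), ((np.float64(257.3), np.float64(204.4), 1580, 237, 180, 42, 49), array([0.5345, 0.0785, 0.142 ]))]
```

Emit:
drive_tool([
  [0.07,[0,0.002,0.03],[0,0,0]],
  [0.06,[0,0.002,0.065],[0,0,0]],
  [0.06,[0,0.002,0.081],[0,0,0]],
  [0.06,[0,0.002,0.081],[0,0,0]],
  [0.03,[0,0.002,0.081],[0,0,0]],
])

```text
time: 15.45
tool_pos: [0.5389, 0.0775, 0.151]
ee_rot: [-3.142, -0.003, 0.0]
wrist_force: [0.9, -0.4, -0.1]
width: 0.0536
finger_force: 0.0
```

Emit:
drive_tool([
  [0.03,[0,0,0],[0,0,0]],
  [0.03,[0,0,0],[0,0,0]],
  [0.03,[0,0,0],[0,0,0]],
  [0.03,[0,0,0],[0,0,0]],
  [0.03,[0,0,0],[0,0,0]],
])

```text
time: 16.08
tool_pos: [0.5386, 0.0772, 0.1505]
ee_rot: [-3.141, -0.002, -0.0]
wrist_force: [-0.8, -0.1, 5.1]
width: 0.0337
finger_force: 30.0
```

Emit:
drive_tool([
  [0.03,[0,0,-0.015],[0,0,0]],
  [0.03,[0,0,-0.05],[0,0,0]],
  [0.03,[0,0,-0.095],[0,0,0]],
  [0.03,[0,0,-0.135],[0,0,0]],
  [0.03,[0,0,-0.145],[0,0,0]],
])

```text
time: 16.7
tool_pos: [0.5388, 0.0771, 0.2975]
ee_rot: [3.142, -0.005, -0.0]
wrist_force: [0.6, -0.0, -1.7]
width: 0.0333
finger_force: 30.0
```

Emit:
drive_tool([
  [0.03,[0.01,-0.03,0],[0,0,0]],
  [0.03,[0.028,-0.08,0],[0,0,0]],
  [0.03,[0.046,-0.132,0],[0,0,0]],
  [0.03,[0.062,-0.18,0],[0,0,0]],
  [0.03,[0.073,-0.209,0],[0,0,0]],
])

```text
time: 17.32
tool_pos: [0.6107, 0.2883, 0.2908]
ee_rot: [3.14, 0.005, 0.002]
wrist_force: [0.0, 0.2, -1.9]
width: 0.0335
finger_force: 30.0
```

Emit:
drive_tool([
  [0.03,[0,-0.002,0],[0,0,0]],
  [0.03,[0,-0.002,0],[0,0,0]],
  [0.03,[0,-0.002,0],[0,0,0]],
])

```text
time: 17.7
tool_pos: [0.6109, 0.2869, 0.2943]
ee_rot: [3.141, 0.001, -0.002]
wrist_force: [0.2, -0.9, -1.6]
width: 0.0335
finger_force: 30.0
```

Emit:
drive_tool([
  [0.03,[0.001,0,0.04],[0,0,0]],
  [0.03,[0.001,0,0.09],[0,0,0]],
  [0.03,[0.001,0,0.135],[0,0,0]],
  [0.03,[0.001,0,0.16],[0,0,0]],
  [0.03,[0.001,0,0.168],[0,0,0]],
])

```text
time: 18.32
tool_pos: [0.6109, 0.2866, 0.1243]
ee_rot: [3.14, 0.004, -0.002]
wrist_force: [-0.5, -0.0, -2.1]
width: 0.0336
finger_force: 30.0
```

Emit:
drive_tool([
  [0.03,[0,0,0.002],[0,0,0]],
  [0.03,[0,0,0.004],[0,0,0]],
  [0.03,[0,0,0.004],[0,0,0]],
  [0.03,[0,0,0.004],[0,0,0]],
])

```text
time: 18.82
tool_pos: [0.6125, 0.2883, 0.1234]
ee_rot: [-3.141, -0.002, -0.0]
wrist_force: [-0.8, 0.3, -1.6]
width: 0.0338
finger_force: 30.0
```

Emit:
drive_tool([
  [0.03,[0,0,0.001],[0,0,0]],
  [0.03,[0,0,0.002],[0,0,0]],
  [0.03,[0,0,0.002],[0,0,0]],
])

```text
time: 19.2
tool_pos: [0.6126, 0.2884, 0.1226]
ee_rot: [-3.141, -0.002, -0.0]
wrist_force: [-1.9, -0.7, 5.7]
width: 0.0335
finger_force: 30.0
```

Emit:
drive_tool([
  [0.06,[0,0,0],[0,0,0]],
  [0.06,[0,0,0],[0,0,0]],
  [0.06,[0,0,0],[0,0,0]],
  [0.07,[0,0,-0.02],[0,0,0]],
  [0.08,[0,0,-0.07],[0,0,0]],
])

```text
time: 19.82
tool_pos: [0.6106, 0.2876, 0.1884]
ee_rot: [3.139, 0.006, -0.0]
wrist_force: [0.8, 0.5, 0.1]
width: 0.0768
finger_force: 0.0
```

Emit:
drive_tool([
  [0.08,[0.001,0.02,-0.038],[0,0,0]],
  [0.08,[0.004,0.075,-0.04],[0,0,0]],
  [0.08,[0.008,0.13,-0.04],[0,0,0]],
  [0.08,[0.012,0.19,-0.04],[0,0,0]],
  [0.08,[0.015,0.245,-0.04],[0,0,0]],
])

```text
time: 20.45
tool_pos: [0.6273, 0.0412, 0.2325]
ee_rot: [3.141, -0.003, -0.0]
wrist_force: [-0.2, 0.6, -0.7]
width: 0.08
finger_force: 0.0
```

Emit:
drive_tool([
  [0.08,[0.004,0.06,0],[0,0,0]],
  [0.08,[0.008,0.12,0],[0,0,0]],
  [0.08,[0.01,0.16,0],[0,0,0]],
  [0.08,[0.01,0.167,0],[0,0,0]],
  [0.08,[0.01,0.167,0],[0,0,0]],
])

```text
time: 21.08
tool_pos: [0.6372, -0.1236, 0.2315]
ee_rot: [-3.141, -0.001, -0.001]
wrist_force: [0.3, 0.8, -0.0]
width: 0.0799
finger_force: 0.0
```

Run:
```python
from h import *
im,c=snap('wrist','w6'); print(robot.get_obs()['tool_pos'])
print('red',capcheck(im,c,'red'))
```

```text
[ 0.63720027 -0.12274409  0.23133911]
red [((np.float64(253.7), np.float64(206.4), 1481), array([ 0.6316, -0.1224,  0.142 ]))]
```

Emit:
drive_tool([
  [0.07,[-0.001,0,0.03],[0,0,0]],
  [0.06,[-0.001,0,0.065],[0,0,0]],
  [0.06,[-0.001,0,0.082],[0,0,0]],
  [0.06,[-0.001,0,0.082],[0,0,0]],
  [0.03,[-0.001,0,0.082],[0,0,0]],
])

```text
time: 21.75
tool_pos: [0.6369, -0.1235, 0.1503]
ee_rot: [3.141, -0.003, 0.001]
wrist_force: [-0.1, -0.0, -0.2]
width: 0.053
finger_force: 0.0
```

Emit:
drive_tool([
  [0.03,[0,0,0],[0,0,0]],
  [0.03,[0,0,0],[0,0,0]],
  [0.03,[0,0,0],[0,0,0]],
  [0.03,[0,0,0],[0,0,0]],
  [0.03,[0,0,0],[0,0,0]],
])

```text
time: 22.38
tool_pos: [0.6366, -0.124, 0.1497]
ee_rot: [3.141, -0.002, -0.0]
wrist_force: [0.9, 0.6, 5.3]
width: 0.0337
finger_force: 30.0
```

Emit:
drive_tool([
  [0.03,[0,0,-0.015],[0,0,0]],
  [0.03,[0,0,-0.05],[0,0,0]],
  [0.03,[0,0,-0.095],[0,0,0]],
  [0.03,[0,0,-0.135],[0,0,0]],
  [0.03,[0,0,-0.145],[0,0,0]],
])

```text
time: 23.0
tool_pos: [0.6367, -0.1242, 0.2969]
ee_rot: [3.14, -0.005, -0.0]
wrist_force: [-0.2, -0.1, -2.5]
width: 0.034
finger_force: 29.9
```

Emit:
drive_tool([
  [0.03,[-0.002,-0.03,0],[0,0,0]],
  [0.03,[-0.004,-0.08,0],[0,0,0]],
  [0.03,[-0.007,-0.135,0],[0,0,0]],
  [0.03,[-0.01,-0.19,0],[0,0,0]],
  [0.03,[-0.013,-0.245,0],[0,0,0]],
])

```text
time: 23.62
tool_pos: [0.6221, 0.1226, 0.2906]
ee_rot: [3.141, 0.005, -0.001]
wrist_force: [0.9, 0.1, -2.7]
width: 0.0336
finger_force: 30.0
```

Emit:
drive_tool([
  [0.03,[-0.003,-0.055,0],[0,0,0]],
  [0.03,[-0.006,-0.11,0],[0,0,0]],
  [0.03,[-0.009,-0.165,0],[0,0,0]],
  [0.03,[-0.012,-0.215,0],[0,0,0]],
  [0.03,[-0.013,-0.245,0],[0,0,0]],
])

```text
time: 24.25
tool_pos: [0.6088, 0.3686, 0.2899]
ee_rot: [3.139, 0.005, 0.002]
wrist_force: [0.6, 0.2, -1.2]
width: 0.0334
finger_force: 30.0
```

Emit:
drive_tool([
  [0.03,[0,-0.005,0],[0,0,0]],
  [0.03,[0,-0.005,0],[0,0,0]],
  [0.03,[0,-0.005,0],[0,0,0]],
])

```text
time: 24.62
tool_pos: [0.6105, 0.3694, 0.2933]
ee_rot: [3.141, 0.0, -0.002]
wrist_force: [0.7, -0.8, -1.8]
width: 0.0334
finger_force: 30.0
```

Run:
```python
from h import *
im,c=snap('wrist','w7'); print(robot.get_obs()['tool_pos'])
```

```text
[0.61056965 0.36944034 0.29363294]
```

View pics/w7.png

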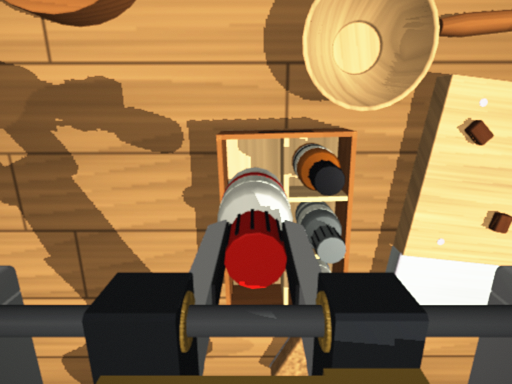

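Emit:
drive_tool([
  [0.03,[0.001,-0.001,0.04],[0,0,0]],
  [0.03,[0.001,-0.001,0.09],[0,0,0]],
  [0.03,[0.001,-0.001,0.135],[0,0,0]],
  [0.03,[0.001,-0.001,0.16],[0,0,0]],
  [0.03,[0.001,-0.001,0.168],[0,0,0]],
])

```text
time: 25.3
tool_pos: [0.6104, 0.3703, 0.123]
ee_rot: [3.139, 0.004, -0.002]
wrist_force: [-0.2, -0.5, -1.9]
width: 0.0336
finger_force: 30.0
```

Emit:
drive_tool([
  [0.03,[0,0,0.002],[0,0,0]],
  [0.03,[0,0,0.004],[0,0,0]],
  [0.03,[0,0,0.005],[0,0,0]],
  [0.03,[0,0,0.005],[0,0,0]],
])

```text
time: 25.8
tool_pos: [0.6117, 0.3725, 0.1218]
ee_rot: [-3.141, -0.002, -0.0]
wrist_force: [0.5, 0.6, -0.1]
width: 0.0337
finger_force: 30.0
```

Emit:
drive_tool([
  [0.06,[0,0,0],[0,0,0]],
  [0.06,[0,0,0],[0,0,0]],
  [0.06,[0,0,0],[0,0,0]],
  [0.07,[0,0,-0.02],[0,0,0]],
  [0.08,[0,0,-0.07],[0,0,0]],
])

```text
time: 26.42
tool_pos: [0.6098, 0.3714, 0.1884]
ee_rot: [3.138, 0.006, -0.0]
wrist_force: [-0.2, -0.4, -0.2]
width: 0.0765
finger_force: 0.0
```

Emit:
drive_tool([
  [0.08,[-0.004,0.02,-0.045],[0,0,0]],
  [0.08,[-0.015,0.075,-0.05],[0,0,0]],
  [0.08,[-0.027,0.135,-0.05],[0,0,0]],
  [0.08,[-0.039,0.195,-0.05],[0,0,0]],
  [0.08,[-0.051,0.255,-0.05],[0,0,0]],
])

```text
time: 27.05
tool_pos: [0.5598, 0.1154, 0.2426]
ee_rot: [-3.142, -0.003, 0.0]
wrist_force: [0.4, -0.0, 0.1]
width: 0.0799
finger_force: 0.0
```

Emit:
drive_tool([
  [0.08,[-0.012,0.06,0],[0,0,0]],
  [0.08,[-0.024,0.12,0],[0,0,0]],
  [0.08,[-0.036,0.18,0],[0,0,0]],
  [0.08,[-0.048,0.24,0],[0,0,0]],
  [0.08,[-0.06,0.3,0],[0,0,0]],
])

```text
time: 27.68
tool_pos: [0.4997, -0.1848, 0.2427]
ee_rot: [3.14, -0.003, -0.0]
wrist_force: [0.8, -0.9, 0.5]
width: 0.0799
finger_force: 0.0
```

Emit:
drive_tool([
  [0.08,[-0.012,0.06,0],[0,0,0]],
  [0.08,[-0.024,0.12,0],[0,0,0]],
  [0.08,[-0.036,0.18,0],[0,0,0]],
  [0.08,[-0.042,0.21,0],[0,0,0]],
  [0.08,[-0.042,0.212,0],[0,0,0]],
])

```text
time: 28.3
tool_pos: [0.4572, -0.397, 0.2416]
ee_rot: [3.141, -0.001, -0.004]
wrist_force: [-0.4, 0.3, -0.1]
width: 0.0798
finger_force: 0.0
```

Run:
```python
from h import *
im,c=snap('wrist','w8'); print(robot.get_obs()['tool_pos'])
im2,c2=snap('top','t8')
a=cv2.resize(im2[95:275,100:400],(800,480),interpolation=cv2.INTER_CUBIC); b=np.full((600,800,3),0,np.uint8)
cv2.imwrite('pics/t8c.png',a[:,:,::-1])
```

```text
[ 0.4577779  -0.3957042   0.24159874]
```

View pics/w8.png

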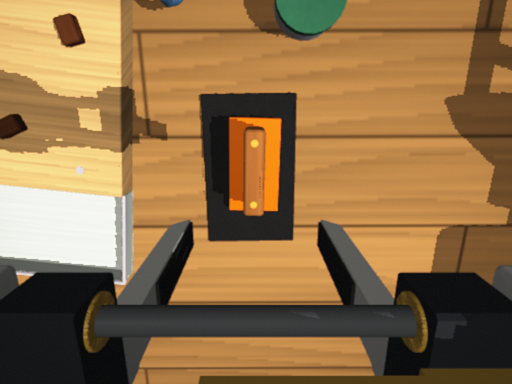

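View pics/t8c.png

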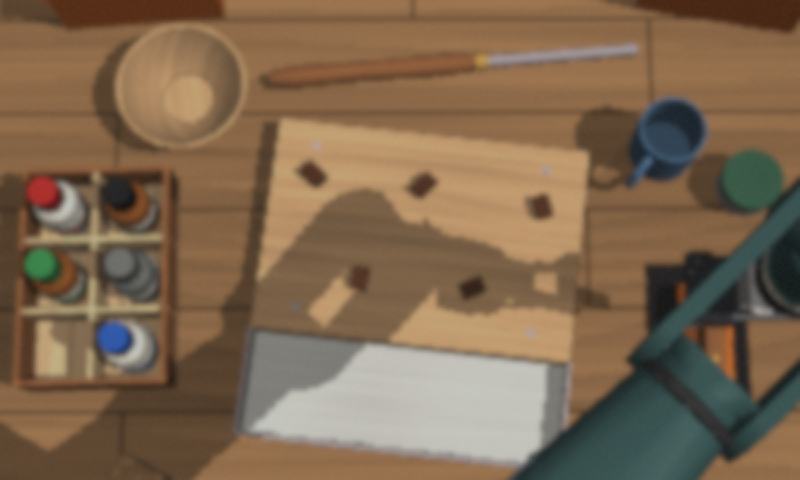

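Run:
```python
from h import *
im,c=load('w8');_,t=load('top0')
P=lambda L,z:np.array([onz(c,*q,z)[:2] for q in L])
for n,L,z in (('rib',((245,128),(265,128),(263,215),(245,215)),.067),('sole',((229,117),(281,118),(277,211),(228,212)),.018),('mat',((201,94),(296,94),(293,240),(208,240)),.004),('screws',((254,143),(254,205)),.067)):
    q=P(L,z); print(n,q.round(4).tolist(),q.mean(0).round(4))
a=tri([ray(c,254.5,171.5),ray(t,100+713*.375,95+330.5*.375)]); print('rib tri',a.round(4))
_,t8=load('t8'); C=lambda u,v:(100+u*.375,95+v*.375)
b=P(((68,30),(11,126)),.043); print('chips wrist',b)
ch=np.array([onz(t8,*C(*q),.043)[:2] for q in ((312,174),(423,186),(541,207),(359,278),(472,288))])
cor=np.array([onz(t8,*C(*q),.036)[:2] for q in ((280,118),(589,153),(569,361),(252,328))])
y=-.11; cen=cor.mean(0); Rb=np.array([[np.cos(y),-np.sin(y)],[np.sin(y),np.cos(y)]])
print('cen',cen,'chips in board',((ch-cen)@Rb).round(4).tolist(), 'corners',((cor-cen)@Rb).round(4).tolist()); print(ch)
```

```text
rib [[0.5112, -0.3865], [0.5111, -0.408], [0.4118, -0.4062], [0.4119, -0.3852]] [ 0.4615 -0.3965]
sole [[0.5209, -0.3656], [0.5195, -0.4291], [0.399, -0.4261], [0.3979, -0.3609]] [ 0.4593 -0.3954]
mat [[0.5482, -0.3305], [0.5478, -0.4483], [0.3503, -0.4506], [0.3508, -0.33]] [ 0.4493 -0.3899]
screws [[0.4952, -0.3961], [0.4241, -0.3958]] [ 0.4596 -0.3959]
rib tri [ 0.4608 -0.3966  0.0548]
chips wrist [[ 0.61202633 -0.1998285 ]
 [ 0.51278101 -0.11724939]]
cen [ 0.57656946 -0.05793952] chips in board [[0.0632, 0.1406], [0.0625, 0.0057], [0.0516, -0.1379], [-0.0577, 0.0691], [-0.0555, -0.0654]] corners [[0.1315, 0.1894], [0.1269, -0.1903], [-0.1288, -0.1874], [-0.1296, 0.1884]]
[[ 0.65486109  0.07486128]
 [ 0.63931816 -0.05913694]
 [ 0.61267974 -0.20063898]
 [ 0.52681712  0.01703987]
 [ 0.51425394 -0.11686546]]
```

Emit:
drive_tool([
  [0.06,[0.002,0,0.05],[0,0,0]],
  [0.06,[0.002,0,0.11],[0,0,0]],
  [0.06,[0.002,0,0.15],[0,0,0]],
  [0.06,[0.002,0,0.178],[0,0,0]],
  [0.06,[0.002,0,0.184],[0,0,0]],
])

```text
time: 29.02
tool_pos: [0.4597, -0.3922, 0.0548]
ee_rot: [-3.138, 0.003, 0.002]
wrist_force: [0.2, 0.1, -0.3]
width: 0.0597
finger_force: 0.0
```

Emit:
drive_tool([
  [0.06,[0,0,0.002],[0,0,0]],
  [0.02,[0,0,0.002],[0,0,0]],
  [0.02,[0,0,0.002],[0,0,0]],
  [0.02,[0,0,0.002],[0,0,0]],
  [0.02,[0,0,0.002],[0,0,0]],
])

```text
time: 29.65
tool_pos: [0.46, -0.3952, 0.0549]
ee_rot: [3.141, -0.001, -0.0]
wrist_force: [0.1, -0.7, 2.3]
width: 0.0237
finger_force: 30.1
```

Emit:
drive_tool([
  [0.02,[0,0,0],[0,0,0]],
  [0.02,[0,0,0],[0,0,0]],
  [0.02,[0,0,0],[0,0,0]],
])

```text
time: 30.02
tool_pos: [0.46, -0.3952, 0.0549]
ee_rot: [3.141, -0.0, -0.0]
wrist_force: [0.9, -0.3, 2.4]
width: 0.0237
finger_force: 29.9
```

Emit:
drive_tool([
  [0.02,[0,0,-0.02],[0,0,0]],
  [0.02,[0,0,-0.06],[0,0,0]],
  [0.02,[0,0,-0.105],[0,0,0]],
  [0.02,[0,0,-0.14],[0,0,0]],
  [0.02,[0,0,-0.15],[0,0,0]],
])

```text
time: 30.65
tool_pos: [0.4606, -0.3952, 0.2064]
ee_rot: [3.139, -0.002, -0.0]
wrist_force: [-0.1, -0.3, -2.9]
width: 0.0238
finger_force: 29.9
```

Emit:
drive_tool([
  [0.02,[0.03,-0.03,0],[0,0,-0.12]],
  [0.02,[0.065,-0.06,0],[0,0,-0.29]],
  [0.02,[0.1,-0.09,0],[0,0,-0.46]],
  [0.02,[0.14,-0.125,0],[0,0,-0.63]],
  [0.02,[0.18,-0.16,0],[0,0,-0.8]],
])

```text
time: 31.28
tool_pos: [0.6401, -0.2333, 0.2011]
ee_rot: [-3.137, 0.002, 0.805]
wrist_force: [0.1, 0.3, -2.3]
width: 0.0238
finger_force: 29.9
```

Emit:
drive_tool([
  [0.02,[0.02,0.002,0],[0,0,-0.17]],
  [0.02,[0.04,0.004,0],[0,0,-0.34]],
  [0.02,[0.05,0.005,0],[0,0,-0.51]],
  [0.02,[0.055,0.005,0],[0,0,-0.65]],
  [0.02,[0.055,0.005,0],[0,0,-0.661]],
])

```text
time: 31.9
tool_pos: [0.6813, -0.1981, 0.2011]
ee_rot: [-3.137, -0.001, 1.46]
wrist_force: [-0.2, -0.5, -3.2]
width: 0.0239
finger_force: 29.9
```

```bash
cat >> h.py <<'E'
cen=np.array([.5766,-.0579]); yb=-.11; Rb=np.array([[np.cos(yb),-np.sin(yb)],[np.sin(yb),np.cos(yb)]])
def bpos(p): return (np.array(p)[:2]-cen)@Rb
E
python3 - <<'E'
from h import *
im,c=snap('wrist','w9'); o=robot.get_obs(); print(o['tool_pos'],o['ee_rot'],bpos(o['tool_pos']))
print([(b[:3],bpos(onz(c,b[0],b[1],.043)).round(3)) for b in blobs(im,(0,60,20),(15,255,95),100,3000)])
E
```

```text
[ 0.68120097 -0.19847993  0.20166304] [-3.13727998e+00 -9.41400956e-04  1.45963201e+00] [ 0.11940139 -0.12824736]
[((np.float64(300.7), np.float64(32.4), 328), array([0.16 , 0.017])), ((np.float64(346.7), np.float64(20.2), 185), array([0.202, 0.027])), ((np.float64(196.9), np.float64(45.3), 284), array([0.062, 0.006])), ((np.float64(88.5), np.float64(118.7), 252), array([-0.052, -0.062])), ((np.float64(247.9), np.float64(181.3), 865), array([ 0.11 , -0.127])), ((np.float64(195.8), np.float64(185.9), 126), array([ 0.053, -0.132])), ((np.float64(278.2), np.float64(258.6), 100), array([ 0.144, -0.219])), ((np.float64(313.9), np.float64(237.9), 114), array([ 0.184, -0.193])), ((np.float64(509.4), np.float64(244.3), 138), array([ 0.405, -0.2  ])), ((np.float64(436.9), np.float64(287.6), 1831), array([ 0.332, -0.256])), ((np.float64(434.1), np.float64(359.0), 2998), array([ 0.345, -0.36 ]))]
```

View pics/w9.png

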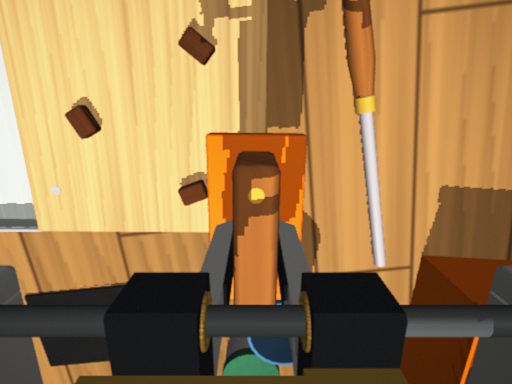

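Emit:
drive_tool([
  [0.02,[0.002,0,0.03],[0,0,0]],
  [0.02,[0.002,0,0.07],[0,0,0]],
  [0.02,[0.002,0,0.1],[0,0,0]],
  [0.02,[0.002,0,0.111],[0,0,0]],
  [0.02,[0.002,0,0.111],[0,0,0]],
])

```text
time: 32.58
tool_pos: [0.6815, -0.197, 0.0925]
ee_rot: [-3.14, -0.0, 1.46]
wrist_force: [0.3, 0.1, -2.3]
width: 0.0238
finger_force: 29.9
```

Emit:
drive_tool([
  [0.02,[0,0,0],[0,0,0]],
  [0.02,[0,0,0],[0,0,0]],
])

```text
time: 32.83
tool_pos: [0.6831, -0.1974, 0.0957]
ee_rot: [3.138, 0.001, 1.46]
wrist_force: [-0.2, 0.3, -2.8]
width: 0.0236
finger_force: 29.9
```

Emit:
drive_tool([
  [0.02,[0,0,0.004],[0,0,0]],
  [0.02,[0,0,0.0075],[0,0,0]],
  [0.02,[0,0,0.0075],[0,0,0]],
  [0.02,[0,0,0.0075],[0,0,0]],
])

```text
time: 33.33
tool_pos: [0.6824, -0.197, 0.0869]
ee_rot: [3.14, 0.0, 1.461]
wrist_force: [-1.6, -0.3, 1.8]
width: 0.0238
finger_force: 30.0
```

Emit:
drive_tool([
  [0.02,[0,-0.01,-0.0005],[0,0,0]],
  [0.02,[0,-0.03,-0.0005],[0,0,0]],
  [0.02,[0,-0.055,-0.0005],[0,0,0]],
  [0.02,[0,-0.08,-0.0005],[0,0,0]],
  [0.02,[0,-0.105,-0.0005],[0,0,0]],
])

```text
time: 33.95
tool_pos: [0.5771, -0.1854, 0.0869]
ee_rot: [3.14, 0.0, 1.461]
wrist_force: [0.5, 0.2, -0.2]
width: 0.0238
finger_force: 30.0
```

Emit:
drive_tool([
  [0.02,[0,-0.025,0],[0,0,0]],
  [0.02,[0,-0.05,0],[0,0,0]],
  [0.02,[0,-0.075,0],[0,0,0]],
  [0.02,[0,-0.1,0],[0,0,0]],
  [0.02,[0,-0.12,0],[0,0,0]],
])

```text
time: 34.58
tool_pos: [0.4577, -0.1721, 0.0868]
ee_rot: [3.14, 0.001, 1.461]
wrist_force: [0.9, -1.0, 0.9]
width: 0.0239
finger_force: 30.0
```

Emit:
drive_tool([
  [0.02,[0,-0.012,0],[0,0,0]],
  [0.02,[0,-0.018,0],[0,0,0]],
  [0.02,[0,-0.018,0],[0,0,0]],
  [0.02,[0,-0.018,0],[0,0,0]],
])

```text
time: 35.08
tool_pos: [0.44, -0.1703, 0.0868]
ee_rot: [-3.139, 0.0, 1.461]
wrist_force: [-4.4, 0.7, 6.8]
width: 0.0235
finger_force: 30.0
```

Run:
```python
from h import *
im,c=snap('wrist','w10'); o=robot.get_obs(); print(o['tool_pos'],o['ee_rot'],bpos(o['tool_pos']))
im,c=snap('scene','s10');
cv2.imwrite('pics/w10s.png',np.hstack([cv2.resize(load('w10')[0],(400,300)),cv2.resize(im[110:260,150:350],(400,300))])[:,:,::-1])
```

```text
[ 0.44001065 -0.17022669  0.08683103] [-3.13921710e+00  8.88097809e-05  1.46098807e+00] [-0.12343279 -0.12664235]
```

View pics/w10s.png

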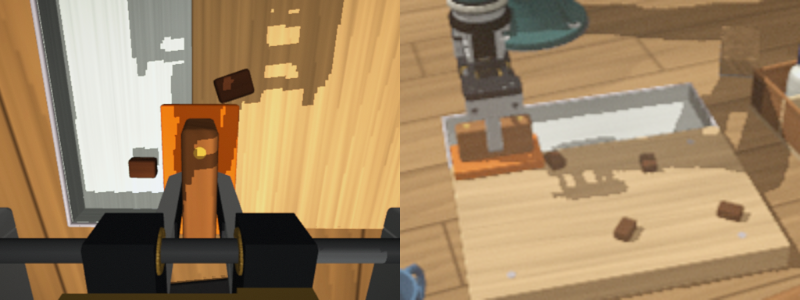

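Emit:
drive_tool([
  [0.02,[0,0,-0.02],[0,0,0]],
  [0.02,[0,0,-0.05],[0,0,0]],
  [0.02,[0.02,0.05,-0.055],[0,0,0]],
  [0.02,[0.04,0.1,-0.055],[0,0,0]],
  [0.02,[0.06,0.15,-0.055],[0,0,0]],
])

```text
time: 35.8
tool_pos: [0.5975, -0.1264, 0.1397]
ee_rot: [-3.139, -0.0, 1.461]
wrist_force: [0.6, -1.2, -2.5]
width: 0.0238
finger_force: 30.0
```

Emit:
drive_tool([
  [0.02,[0.02,0.05,0],[0,0,0]],
  [0.02,[0.033,0.083,0],[0,0,0]],
  [0.02,[0.037,0.093,0],[0,0,0]],
  [0.02,[0.037,0.093,0],[0,0,0]],
  [0.02,[0.037,0.093,0],[0,0,0]],
])

```text
time: 36.42
tool_pos: [0.6916, -0.101, 0.1411]
ee_rot: [-3.14, 0.0, 1.46]
wrist_force: [-0.6, 0.5, -2.1]
width: 0.0241
finger_force: 30.0
```

Run:
```python
from h import *
im,c=load('w10'); print('E then',bpos(onz(c,299.5,109,.043)))
im,c=snap('top','t11'); o=robot.get_obs(); print(o['tool_pos'],o['ee_rot'],bpos(o['tool_pos']))
print([(b[:3],bpos(onz(c,b[0],b[1],.043)).round(3)) for b in blobs(im,(0,60,10),(15,255,95),8,60) if abs(bpos(onz(c,b[0],b[1],.043))).max()<.25])
im,c=snap('wrist','w11')
print([(b[:3],bpos(onz(c,b[0],b[1],.043)).round(3)) for b in blobs(im,(0,60,20),(15,255,95),100,3000) if abs(bpos(onz(c,b[0],b[1],.043))).max()<.2])
cv2.imwrite('pics/w11b.png',im[:,:,::-1])
```

```text
E then [-0.09661087 -0.049894  ]
[ 0.69169572 -0.10108743  0.14155539] [-3.14079396e+00  2.90555642e-04  1.45991131e+00] [ 0.11914114 -0.03029139]
[((np.float64(260.1), np.float64(120.3), 15), array([0.213, 0.017])), ((np.float64(223.2), np.float64(118.1), 47), array([0.208, 0.138])), ((np.float64(249.8), np.float64(140.2), 8), array([0.141, 0.043])), ((np.float64(327.2), np.float64(137.3), 34), array([ 0.178, -0.206])), ((np.float64(258.8), np.float64(141.8), 41), array([0.139, 0.013])), ((np.float64(217.1), np.float64(159.5), 48), array([0.066, 0.141])), ((np.float64(271.4), np.float64(214.5), 11), array([-0.094, -0.052])), ((np.float64(187.6), np.float64(232.0), 37), array([-0.177,  0.203])), ((np.float64(185.3), np.float64(246.8), 36), array([-0.223,  0.203])), ((np.float64(293.0), np.float64(245.5), 22), array([-0.183, -0.128]))]
[((np.float64(350.2), np.float64(46.6), 711), array([0.191, 0.092])), ((np.float64(300.1), np.float64(52.9), 501), array([0.153, 0.088])), ((np.float64(36.5), np.float64(77.7), 536), array([-0.055,  0.07 ])), ((np.float64(187.7), np.float64(153.1), 314), array([0.061, 0.01 ])), ((np.float64(246.6), np.float64(185.1), 981), array([ 0.11 , -0.018])), ((np.float64(23.4), np.float64(215.1), 371), array([-0.09 , -0.046])), ((np.float64(278.1), np.float64(256.9), 103), array([ 0.139, -0.087]))]
```

View pics/w11b.png

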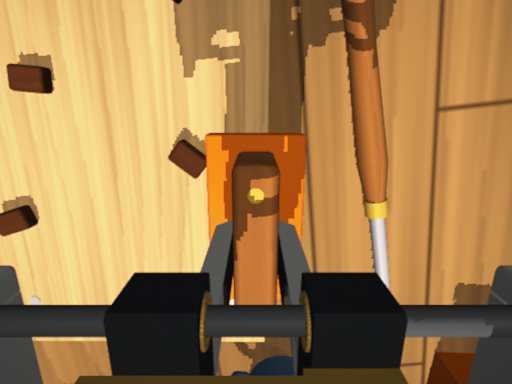

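Emit:
drive_tool([
  [0.02,[0.006,0.005,0.015],[0,0,0]],
  [0.02,[0.006,0.005,0.035],[0,0,0]],
  [0.02,[0.006,0.005,0.05],[0,0,0]],
  [0.02,[0.006,0.005,0.0545],[0,0,0]],
  [0.02,[0.006,0.005,0.0545],[0,0,0]],
])

```text
time: 37.15
tool_pos: [0.6982, -0.0951, 0.0865]
ee_rot: [-3.141, 0.0, 1.461]
wrist_force: [-0.1, -0.9, -1.6]
width: 0.0236
finger_force: 30.0
```

Emit:
drive_tool([
  [0.02,[0,0,0],[0,0,0]],
  [0.02,[0,0,0],[0,0,0]],
])

```text
time: 37.4
tool_pos: [0.6984, -0.0951, 0.0866]
ee_rot: [-3.141, 0.0, 1.461]
wrist_force: [0.3, -0.5, -3.0]
width: 0.0237
finger_force: 30.0
```

Emit:
drive_tool([
  [0.02,[0,-0.01,0],[0,0,0]],
  [0.02,[0,-0.03,0],[0,0,0]],
  [0.02,[0,-0.055,0],[0,0,0]],
  [0.02,[0,-0.08,0],[0,0,0]],
  [0.02,[0,-0.105,0],[0,0,0]],
])

```text
time: 38.02
tool_pos: [0.5926, -0.0834, 0.087]
ee_rot: [3.142, 0.0, 1.461]
wrist_force: [0.7, -0.2, -2.5]
width: 0.0237
finger_force: 30.0
```

Emit:
drive_tool([
  [0.02,[0,-0.025,0],[0,0,0]],
  [0.02,[0,-0.05,0],[0,0,0]],
  [0.02,[0,-0.075,0],[0,0,0]],
  [0.02,[0,-0.1,0],[0,0,0]],
  [0.02,[0,-0.125,0],[0,0,0]],
])

```text
time: 38.65
tool_pos: [0.4684, -0.0696, 0.0871]
ee_rot: [3.141, 0.0, 1.461]
wrist_force: [0.9, -0.7, -2.5]
width: 0.0238
finger_force: 30.0
```

Emit:
drive_tool([
  [0.02,[0,-0.014,0],[0,0,0]],
  [0.02,[0,-0.021,0],[0,0,0]],
  [0.02,[0,-0.021,0],[0,0,0]],
  [0.02,[0,-0.021,0],[0,0,0]],
])

```text
time: 39.15
tool_pos: [0.4496, -0.0677, 0.0872]
ee_rot: [3.141, 0.0, 1.461]
wrist_force: [-0.0, -0.2, -3.0]
width: 0.0239
finger_force: 30.0
```

Run:
```python
from h import *
im,c=snap('wrist','w12'); o=robot.get_obs(); print(o['tool_pos'],o['ee_rot'],bpos(o['tool_pos']))
for z in (.043,.01): print(z,[(b[:3],bpos(onz(c,b[0],b[1],z)).round(3)) for b in blobs(im,(0,60,20),(15,255,95),100,3000) if abs(bpos(onz(c,b[0],b[1],z))).max()<.25])
```

```text
[ 0.4495455 -0.0676638  0.0870721] [3.14106633e+00 1.32206965e-04 1.46086095e+00] [-0.12521475 -0.02365261]
0.043 [((np.float64(364.2), np.float64(82.0), 1596), array([-0.059,  0.069])), ((np.float64(200.0), np.float64(157.0), 238), array([-0.163,  0.022])), ((np.float64(246.6), np.float64(186.0), 1377), array([-0.132,  0.002])), ((np.float64(275.6), np.float64(205.2), 124), array([-0.112, -0.012])), ((np.float64(201.1), np.float64(233.2), 346), array([-0.165, -0.033])), ((np.float64(277.4), np.float64(251.7), 109), array([-0.11 , -0.047]))]
0.01 [((np.float64(364.2), np.float64(82.0), 1596), array([-0.047,  0.072])), ((np.float64(200.0), np.float64(157.0), 238), array([-0.169,  0.017])), ((np.float64(246.6), np.float64(186.0), 1377), array([-0.133, -0.007])), ((np.float64(275.6), np.float64(205.2), 124), array([-0.11 , -0.023])), ((np.float64(201.1), np.float64(233.2), 346), array([-0.171, -0.047])), ((np.float64(277.4), np.float64(251.7), 109), array([-0.108, -0.064]))]
```

View pics/w12.png

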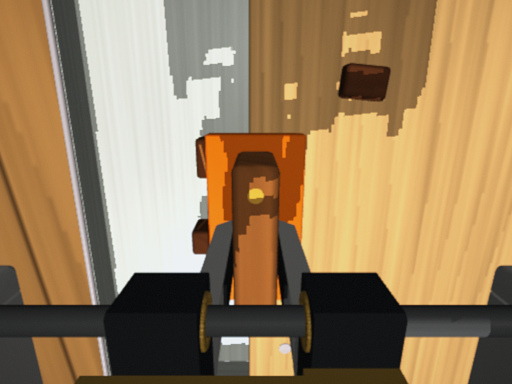

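Emit:
drive_tool([
  [0.02,[0,0,-0.02],[0,0,0]],
  [0.02,[0,0,-0.05],[0,0,0]],
  [0.02,[0.026,0.05,-0.055],[0,0,0]],
  [0.02,[0.052,0.1,-0.055],[0,0,0]],
  [0.02,[0.078,0.15,-0.055],[0,0,0]],
])

```text
time: 39.83
tool_pos: [0.6088, -0.0059, 0.1419]
ee_rot: [3.141, 0.0, 1.461]
wrist_force: [1.4, -0.3, -2.4]
width: 0.024
finger_force: 30.0
```

Emit:
drive_tool([
  [0.02,[0.026,0.05,0],[0,0,0]],
  [0.02,[0.046,0.088,0],[0,0,0]],
  [0.02,[0.051,0.098,0],[0,0,0]],
  [0.02,[0.051,0.098,0],[0,0,0]],
  [0.02,[0.051,0.098,0],[0,0,0]],
])

```text
time: 40.45
tool_pos: [0.7088, 0.0329, 0.142]
ee_rot: [-3.141, 0.0, 1.46]
wrist_force: [0.3, -1.4, -2.8]
width: 0.0239
finger_force: 30.0
```

Run:
```python
from h import *
o=robot.get_obs(); print(o['tool_pos'],o['ee_rot'],bpos(o['tool_pos']))
im,c=snap('wrist','w13')
print([(b[:3],bpos(onz(c,b[0],b[1],.043)).round(3)) for b in blobs(im,(0,60,20),(15,255,95),100,3000) if abs(bpos(onz(c,b[0],b[1],.043))).max()<.2])
im,c=snap('top','t13')
for z in (.043,.01): print(z,[(b[:3],bpos(onz(c,b[0],b[1],z)).round(3)) for b in blobs(im,(0,60,10),(15,255,95),8,60) if abs(bpos(onz(c,b[0],b[1],z))+[.06,0]).max()<.18])
```

```text
[0.70876523 0.03292314 0.14197326] [-3.14075014e+00  3.99020154e-04  1.46025084e+00] [0.12139602 0.10478308]
[((np.float64(189.4), np.float64(149.7), 186), array([0.065, 0.148])), ((np.float64(247.9), np.float64(180.3), 802), array([0.114, 0.121])), ((np.float64(63.2), np.float64(231.6), 350), array([-0.055,  0.073]))]
0.043 [((np.float64(235.3), np.float64(199.1), 11), array([-0.057,  0.067])), ((np.float64(266.4), np.float64(237.8), 8), array([-0.168, -0.044])), ((np.float64(293.1), np.float64(245.5), 23), array([-0.183, -0.128]))]
0.01 [((np.float64(235.3), np.float64(199.1), 11), array([-0.051,  0.07 ])), ((np.float64(266.4), np.float64(237.8), 8), array([-0.165, -0.044])), ((np.float64(293.1), np.float64(245.5), 23), array([-0.18, -0.13]))]
```

Emit:
drive_tool([
  [0.02,[0.002,0.003,0.015],[0,0,0]],
  [0.02,[0.002,0.003,0.035],[0,0,0]],
  [0.02,[0.002,0.003,0.05],[0,0,0]],
  [0.02,[0.002,0.003,0.0545],[0,0,0]],
  [0.02,[0.002,0.003,0.0545],[0,0,0]],
])

```text
time: 41.18
tool_pos: [0.7128, 0.0351, 0.0871]
ee_rot: [-3.141, 0.0, 1.461]
wrist_force: [-1.1, -0.5, -2.5]
width: 0.0234
finger_force: 30.0
```

Emit:
drive_tool([
  [0.02,[0,0,0],[0,0,0]],
  [0.02,[0,0,0],[0,0,0]],
])

```text
time: 41.42
tool_pos: [0.713, 0.0352, 0.0876]
ee_rot: [3.141, -0.0, 1.461]
wrist_force: [-0.1, -0.2, -2.4]
width: 0.0234
finger_force: 30.0
```

Emit:
drive_tool([
  [0.02,[0,-0.01,0],[0,0,0]],
  [0.02,[0,-0.03,0],[0,0,0]],
  [0.02,[0,-0.055,0],[0,0,0]],
  [0.02,[0,-0.08,0],[0,0,0]],
  [0.02,[0,-0.105,0],[0,0,0]],
])

```text
time: 42.05
tool_pos: [0.607, 0.0468, 0.0877]
ee_rot: [3.141, 0.0, 1.461]
wrist_force: [0.3, -0.3, -3.1]
width: 0.0238
finger_force: 30.0
```

Emit:
drive_tool([
  [0.02,[0,-0.025,0],[0,0,0]],
  [0.02,[0,-0.05,0],[0,0,0]],
  [0.02,[0,-0.075,0],[0,0,0]],
  [0.02,[0,-0.1,0],[0,0,0]],
  [0.02,[0,-0.125,0],[0,0,0]],
])

```text
time: 42.68
tool_pos: [0.4828, 0.0605, 0.0877]
ee_rot: [3.141, -0.0, 1.461]
wrist_force: [-0.3, 0.8, -0.9]
width: 0.0238
finger_force: 30.0
```

Emit:
drive_tool([
  [0.02,[0,-0.014,0],[0,0,0]],
  [0.02,[0,-0.021,0],[0,0,0]],
  [0.02,[0,-0.021,0],[0,0,0]],
  [0.02,[0,-0.021,0],[0,0,0]],
])

```text
time: 43.18
tool_pos: [0.464, 0.0626, 0.0876]
ee_rot: [3.141, 0.0, 1.461]
wrist_force: [0.3, -0.4, -2.9]
width: 0.0239
finger_force: 30.0
```

Emit:
drive_tool([
  [0.02,[0,0,-0.02],[0,0,0]],
  [0.02,[0,0,-0.06],[0,0,0]],
  [0.02,[0,0,-0.1],[0,0,0]],
  [0.02,[0,0,-0.115],[0,0,0]],
  [0.02,[0,0,-0.115],[0,0,0]],
])

```text
time: 43.8
tool_pos: [0.464, 0.0626, 0.2029]
ee_rot: [3.14, -0.0, 1.461]
wrist_force: [0.2, 0.2, -3.4]
width: 0.0238
finger_force: 30.0
```

Run:
```python
from h import *
o=robot.get_obs(); print(o['tool_pos'],o['ee_rot'],bpos(o['tool_pos']))
w,c=snap('wrist','w14'); s,_=snap('scene','s14')
cv2.imwrite('pics/m14.png',np.hstack([cv2.resize(w,(400,300)),cv2.resize(s[110:260,150:350],(400,300))])[:,:,::-1])
```

```text
[0.46403741 0.06263514 0.20293396] [ 3.13985073e+00 -1.26411579e-04  1.46067662e+00] [-0.12511442  0.1074497 ]
```

View pics/m14.png

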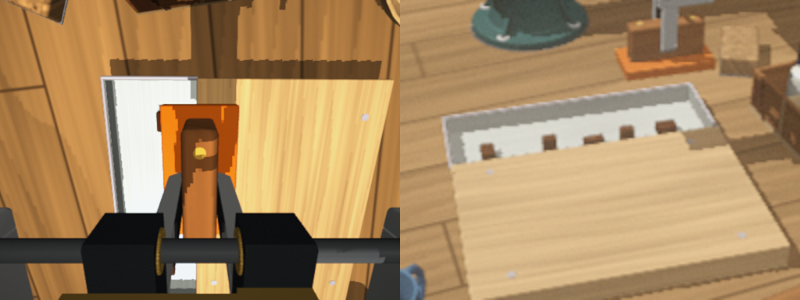

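Emit:
drive_tool([
  [0.02,[-0.02,0.002,0],[0,0,0.1]],
  [0.02,[-0.065,0.006,0],[0,0,0.26]],
  [0.02,[-0.115,0.01,0],[0,0,0.42]],
  [0.02,[-0.165,0.015,0],[0,0,0.58]],
  [0.02,[-0.215,0.02,0],[0,0,0.74]],
])

```text
time: 44.52
tool_pos: [0.4584, -0.1543, 0.2]
ee_rot: [-3.138, 0.001, 0.716]
wrist_force: [0.5, 0.4, -3.1]
width: 0.0236
finger_force: 30.0
```

Emit:
drive_tool([
  [0.02,[-0.036,0.039,0],[0,0,0.16]],
  [0.02,[-0.072,0.079,0],[0,0,0.32]],
  [0.02,[-0.108,0.119,0],[0,0,0.48]],
  [0.02,[-0.14,0.155,0],[0,0,0.64]],
  [0.02,[-0.157,0.173,0],[0,0,0.721]],
])

```text
time: 45.15
tool_pos: [0.4544, -0.3886, 0.199]
ee_rot: [-3.138, 0.004, -0.006]
wrist_force: [0.4, 0.2, -2.7]
width: 0.0241
finger_force: 30.0
```

Emit:
drive_tool([
  [0.02,[0,0.004,0],[0,0,0]],
  [0.02,[0,0.004,0],[0,0,0]],
  [0.02,[0,0.004,0],[0,0,0]],
])

```text
time: 45.52
tool_pos: [0.456, -0.3894, 0.2022]
ee_rot: [-3.141, 0.0, 0.002]
wrist_force: [0.4, 0.2, -3.1]
width: 0.0239
finger_force: 30.0
```

Emit:
drive_tool([
  [0.02,[0,0.001,0.04],[0,0,0]],
  [0.02,[0,0.001,0.085],[0,0,0]],
  [0.02,[0,0.001,0.12],[0,0,0]],
  [0.02,[0,0.001,0.137],[0,0,0]],
  [0.02,[0,0.001,0.142],[0,0,0]],
])

```text
time: 46.15
tool_pos: [0.4559, -0.391, 0.0601]
ee_rot: [-3.141, 0.001, 0.001]
wrist_force: [-0.2, -0.4, -1.8]
width: 0.0242
finger_force: 30.0
```

Emit:
drive_tool([
  [0.02,[0,0,0.001],[0,0,0]],
  [0.02,[0,0,0.002],[0,0,0]],
  [0.02,[0,0,0.002],[0,0,0]],
  [0.02,[0,0,0.002],[0,0,0]],
])

```text
time: 46.65
tool_pos: [0.456, -0.3921, 0.0591]
ee_rot: [3.141, -0.001, -0.0]
wrist_force: [-0.4, -0.2, -2.8]
width: 0.0239
finger_force: 30.0
```

Emit:
drive_tool([
  [0.02,[0,0,0.002],[0,0,0]],
  [0.02,[0,0,0.0045],[0,0,0]],
  [0.02,[0,0,0.0045],[0,0,0]],
  [0.02,[0,0,0.0045],[0,0,0]],
])

```text
time: 47.15
tool_pos: [0.4559, -0.392, 0.0542]
ee_rot: [3.141, -0.0, -0.0]
wrist_force: [0.5, -0.5, -0.8]
width: 0.0238
finger_force: 30.0
```

Emit:
drive_tool([
  [0.06,[0,0,0],[0,0,0]],
  [0.06,[0,0,0],[0,0,0]],
  [0.06,[0,0,0],[0,0,0]],
  [0.06,[0,0,0],[0,0,0]],
  [0.06,[0,0,-0.03],[0,0,0]],
])

```text
time: 47.78
tool_pos: [0.4542, -0.3902, 0.0811]
ee_rot: [-3.137, 0.005, -0.0]
wrist_force: [1.1, -0.3, 0.6]
width: 0.0598
finger_force: 0.0
```

Emit:
drive_tool([
  [0.06,[0,0,-0.05],[0,0,0]],
  [0.06,[0,0,-0.11],[0,0,0]],
  [0.06,[-0.02,0,-0.15],[0,0,0]],
  [0.06,[-0.07,0.03,-0.16],[0,0,0]],
  [0.06,[-0.1,0.05,-0.16],[0,0,0]],
])

```text
time: 48.4
tool_pos: [0.3546, -0.443, 0.2464]
ee_rot: [3.138, -0.002, -0.001]
wrist_force: [-0.2, 0.4, -0.6]
width: 0.06
finger_force: 0.0
```

Emit:
drive_tool([
  [0.06,[-0.05,0.05,0],[0,0,0]],
  [0.06,[-0.09,0.08,0],[0,0,0]],
  [0.06,[-0.1,0.09,0],[0,0,0]],
  [0.06,[-0.1,0.09,0],[0,0,0]],
  [0.06,[-0.1,0.09,0],[0,0,0]],
])

```text
time: 49.02
tool_pos: [0.2571, -0.5309, 0.2441]
ee_rot: [-3.141, -0.001, 0.002]
wrist_force: [0.5, 0.2, 0.5]
width: 0.0601
finger_force: 0.0
```

Run:
```python
from h import *
t,c=snap('top','t15'); s,_=snap('scene','s15')
cv2.imwrite('pics/m15.png',np.vstack([cv2.resize(t[95:275,100:400],(500,300)),cv2.resize(s[60:300,60:460],(500,300))])[:,:,::-1])
```

```text
(no output)
```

View pics/m15.png

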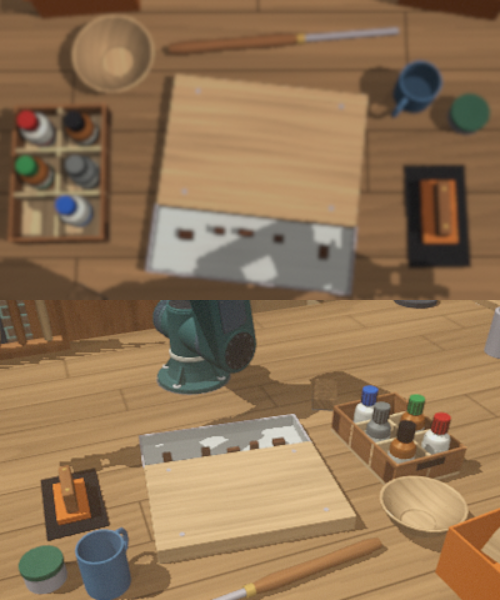

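The final views show the four bottles upright in the crate beside the grey one, with one cell left empty. All five chips are in the tray, the board is bare, the scraper stands on its mat, and the other items haven't moved.

```bash
python3 -c "
from bench import robot
print(robot.close_job())"
```

```text
the job is handed in; nothing more can be done
None
```

Job handed in at about 49 s on the robot's clock: the four bottles are upright in the crate, all five chips are in the tray, the scraper is back on its mat, and nothing else looked disturbed in the final views.

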